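Clock a connector body in its soldering fixture

TASK

Stand the metal connector body upright in the middle of the fixture's round pad, turned about its axis so that the lug at its foot points along the engraved line towards the sliding keeper, then push the keeper fully home so that its hooded fork closes over the lug. Do not tip the connector over, and leave the other things on the bench where they are.

Things in the scene. Friction and masses are not known exactly. Their poses are not given: they have to be found in the camera images.
- connector: Loose connector body standing on the bench: round bare-metal part 66 mm tall, 0.08 to 0.17 kg; 3 mm brass solder cups on top. From the foot up: flange 36 mm across to 8 mm, dark ribbed ring 33 mm across to 24 mm, plain barrel 28 mm across to 66 mm (grip it here, any side). Origin: centre of the foot; z up its axis; x towards its one lug at the foot.
- connector_center (a point): Centre of the connector, on its axis, 33 mm above its foot. x axis: from the axis towards the lug; z axis: up along the axis.
- connector_lug (a point): End of the connector's lug, on its x side, 31 mm from its axis and 10 mm above the foot. The lug is a tab 7 mm wide, from 2 to 18 mm above the foot, sticking out 13 mm past the flange.
- fixture_pad (a point): Centre of the top of the fixture's flat round steel pad, 48 mm across, 12 mm above the bench. The fixture is a dark grey plate fixed to the bench, 160 x 70 x 8 mm; the pad centre is 35 mm from one end, on the long centre line. x axis: along the plate, from the pad along the engraved line to the keeper; z: up. An engraved 39 mm circle on the pad shows the connector's place.
- keeper (a joint): Sliding keeper, in m: 0 drawn back, 0.035 home at its stop; starts at 0 to 0.010. It slides along the pad's -x as the value grows, stays where left, about 1.5 N friction. Bare metal; its front is a hooded fork: slot 11 mm wide, mouth flared to about 20 mm, hood 22 to 27 mm above the pad top, tips 52 mm minus the value from the pad centre. At home the lug lies in the slot under the hood.
- keeper_grip (a point): Point in the keeper's upright black grip post, 50 mm above the pad top, on the pad's x line at 97 mm minus the joint value from its centre. The post is 14 mm wide across the slide, 24 mm long along it, and rises from 22 to 68 mm above the pad top (the block below it is 40 mm wide). Same axes as the pad.
- capacitor: Bystander: black can capacitor standing upright, 16 mm across, 26 mm tall; origin at the centre of its underside.
- battery: Bystander: small block battery lying flat, 27 x 49 x 18 mm; origin at the centre of its underside.
- heat_sink: Bystander: black finned heat sink, 30 x 35 x 22 mm; origin at the centre of its underside.
Not all that is in view belongs to the job. What is shaped like the connector but orange or purple is not meant.

How it is judged:
By the outcome, as a careful person would: the job done as asked, in the order asked, and still so for the second after the job is handed in, with the robot touching nothing.
It also fails if it takes over 43 s, if anything falls off the work surface, if the arm or the gripper's body presses on something with over 40 N, if the wrist force passes 120 N, or if a joint passes its speed limit or range.

ROBOT

A 6-joint arm with a two-finger parallel gripper is mounted at the origin on a cart in front of the work surface, level with it; the furniture and walls round the work are solid. World frame = base frame: x ahead of the robot, y to its left, z up, the work surface at z = 0. Lengths are in mm, angles in rad, forces in N, time in s.
With the tool pointing down it reaches from about 275 to 850 mm from the base axis. Payload 19 kg.
Tool frame: the origin (TCP) lies at the very end of the fingers, on their centre line; the grasp point (between the pads) lies 19 mm behind it; z points along the fingers, y is the line along which they close (so a half turn about z gives the same grasp; the last joint's range is limited). The gripper opens to 85 mm and grips with 20 to 120 N. Pads are 22 mm wide; open, the fingers measure 114 mm over their backs; the gripper's body (76 mm by 85 mm) begins 54 mm behind the grasp point. The pads swing forward as they close: fully open they stand 13 mm farther back than shut.
Start: joints at [1.147, 0.15, 1.437, -0, 1.554, -0.134], TCP at [164.317, 550.99, 231.267] pointing down, gripper open.
Joint ranges: [-2.8, 2.8], [-0.68, 2.1], [0.12, 2.68], [-1.39, 4.53], [0.16, 2.79], [-2.81, 2.81]. Speed limits (rad/s): [1.89, 1.89, 2.22, 3.01, 3.01, 3.01].

INTERFACE

Orientations are given as a unit quaternion [x, y, z, w].
In Python, from cell import observe, snapshot, camera_model, job_done, boxes_of, landmark_of gives the robot as it stands.
- The arm moves only by the tool play_rows, never from a script. Its argument "deltas" is a list of rows, each a list of 5 numbers: the opening, from 0 (shut) to 1 (fully open), then the shift along the tool's x, y, z in cm, then the turn about the tool's z in rad. A call has 1 to 20 rows; each row is the pose to reach, as a shift and turn from the pose commanded when the call began, along the tool's axes at that moment; what a row does not reach only later rows make up. A row lasts 1/8 s, in which the tool goes at most 62.5 mm and 10.7 degrees, less where a joint would pass 70% of its speed; a pose out of reach is approached as far as the arm can. A call with a gripper value outside its range is refused whole. The fingers move at their own pace and stop on an object; "newtons" is the grip in N (left out, the last holds). Time passes only in rows, so rows that repeat a pose let the fingers close. It gives the time, the measured TCP pose, the force, the opening and the grip force at its end, in the units of the state.
- observe(): the state, without advancing time (a new reading comes with each control period).
- snapshot(name): name is "side" or "top"; returns (picture, depth): 420x560x3 uint8, red, green, blue; 420x560 float32, mm along the optical axis (not along the pixel's ray), 0 where there is no reading.
- camera_model(name): a dict with "intrinsics" (3x3 intrinsics, pixels), "T" (4x4, takes a point from camera to world coordinates). Camera axes: x right, y up, looking along -z (the intrinsics and any distortion apply to the point x, -y, -z); pixel columns grow to the right and rows downward; lengths in mm; the calibration is good to about 2 mm. A picture is of the moment at which its call begins. camera_model takes no time and is no camera call.
- job_done(): hands the job in; it is judged then, once.
Trained networks look in the newest picture that a camera, given by its name, has taken for a name from the list of things; names that differ only in an ending like _2 or _b are one class to them, and where a whole thing is asked for, a point or a joint stands for the part that bears it (a point fixed in the world has none). Each returns a list of dicts, best first, with "confidence" (0 to 1); they miss things now and then, are a little off and sometimes report something else, mostly with a low value. They report only what shows in the picture. A call takes as long as a camera call. They do not tell look-alikes from the thing itself.
- boxes_of(name, camera): "location" ([x, y, z] in mm, in the coordinates of the camera as it stood for that picture, good to about 4 mm: the middle of the surface that is visible of it).
- landmark_of(name, camera): "location" ([x, y, z] in mm, in the coordinates of the camera as it stood for that picture, good to about 4 mm: a listed point, or the origin of a listed thing).
The state is a dict: "t": time; "joints": joint angles; "qd": joint speeds; "tau": joint torques, N m; "tool_pos": TCP position; "tool_rot": TCP orientation; "wrist_force": force on the tool from outside, world axes, zero at the start; "wrist_torque": the same for the moment, N m; "gripper_width": finger opening in mm; "grasp_force": force on a finger pad.
Only numpy, scipy, OpenCV 4.12 (cv2) and the standard library are available. Lean on these libraries where they do the work, as an engineer would, in place of code of your own. Each camera call takes 0.05 s, during which the arm holds its last target. There are 200 camera calls.

## Working session

There is one attempt and no reset: what is moved stays moved. The work goes in short steps, Python scripts to look and compute and a tool call to move; the robot and the scene stay as the last step left them, time stands still between calls to the robot, and variables do not carry over. Pictures are saved under pics/ and viewed, at most 10 in all, crops included, and the job is handed in when it is done.

Besides the shell and the picture viewer there is one more tool, called after "Request:" as name(argument=value, ...) on one line, values as JSON. play_rows: Moves the arm, as the interface text tells. Its arguments: {"type":"object","properties":{"deltas":{"type":"array"},"newtons":{"type":"number"}},"required":["deltas"]}

```bash
mkdir -p pics; cat > h.py <<'E'
import numpy as np, cv2
from cell import *
def snap(c,f=None):
    p,d=snapshot(c)
    if f: cv2.imwrite('pics/'+f,p[:,:,::-1])
    return p,d
def w(c,l):
    return (camera_model(c)['T']@np.r_[l,1])[:3]
def px(c,P):
    m=camera_model(c); q=np.linalg.inv(m['T'])@np.r_[P,1]; v=m['intrinsics']@np.array([q[0],-q[1],-q[2]]); return v[:2]/v[2]
def cloud(c,d):
    m=camera_model(c);K=m['intrinsics'];T=m['T']
    v,u=np.mgrid[:d.shape[0],:d.shape[1]]
    X=np.stack([(u-K[0,2])/K[0,0]*d,-(v-K[1,2])/K[1,1]*d,-d],-1)
    return X@T[:3,:3].T+T[:3,3]
def show(c,names,f=landmark_of):
    for n in names:
        for r in f(n,c)[:4]:
            P=w(c,r['location']); print(c,n,P.round(1),px(c,P).round(),round(r['confidence'],2))
E
python3 - <<'E'
from h import *
for c in('side','top'):
    snap(c,c+'0.png'); m=camera_model(c); print(c,m)
    show(c,['connector','connector_lug','fixture_pad','keeper_grip','capacitor','battery','heat_sink'])
print(observe())
E
```

```text
side {'intrinsics': array([[458.30460467,   0.        , 272.3292201 ],
       [  0.        , 458.30460467, 212.52916901],
       [  0.        ,   0.        ,   1.        ]]), 'T': array([[-9.90680961e-01,  7.19864098e-02, -1.15625213e-01,
         4.01529801e+02],
       [-1.36195038e-01, -5.32695326e-01,  8.35276362e-01,
         8.14335407e+02],
       [-1.46446401e-03,  8.43239970e-01,  5.37535309e-01,
         5.20550190e+02],
       [ 0.00000000e+00,  0.00000000e+00,  0.00000000e+00,
         1.00000000e+00]])}
side connector [469.9  81.4  -2.2] [289. 236.] 0.82
side connector [453.7 288.   -2.5] [285. 311.] 0.81
side connector [589.   56.5   1.8] [232. 222.] 0.72
side connector [ 5.055e+02  3.379e+02 -2.000e-01] [248. 331.] 0.61
side connector_lug [376.8 100.7  11. ] [337. 240.] 0.94
side connector_lug [417.4 285.4  10.9] [309. 306.] 0.88
side connector_lug [606.3  32.3  10.5] [226. 212.] 0.83
side connector_lug [533.1 339.   10.6] [229. 324.] 0.74
side fixture_pad [468.1 -41.8  10.4] [296. 198.] 0.89
side keeper_grip [ 503.9 -125.8   65. ] [284. 158.] 0.78
side capacitor [ 5.7
[... 1444 characters left out ...]
 0.43
{'t': 0.8, 'joints': array([ 1.14696804e+00,  1.50501272e-01,  1.43739464e+00,  2.57495719e-05,
        1.55377917e+00, -1.33998084e-01]), 'qd': array([ 0.00054873,  0.00050941, -0.00146593, -0.00133108,  0.00081536,
        0.00103474]), 'tau': array([ 3.99490629e-03, -7.12740040e+01, -5.71020055e+01, -1.08698803e-04,
        2.10878665e-03, -1.29481018e-04]), 'tool_pos': array([164.33044426, 550.99654338, 231.26850728]), 'tool_rot': array([ 1.44408637e-01,  9.89518137e-01, -3.60794885e-05, -2.37227532e-05]), 'wrist_force': array([-0.36933467,  0.01606253, -0.95720378]), 'wrist_torque': array([0.01397082, 0.02486442, 0.0013122 ]), 'grasp_force': 0.0, 'gripper_width': 85.1215339604293}
```

View pics/top0.png

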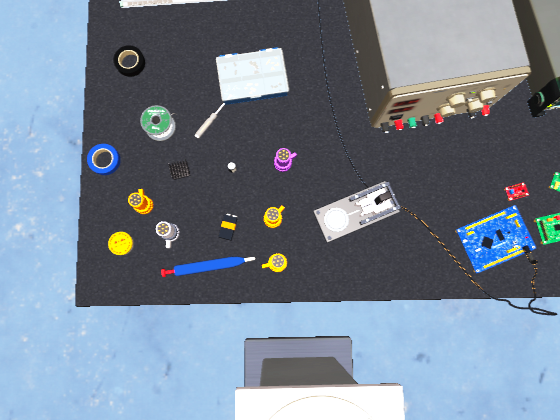

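View pics/side0.png

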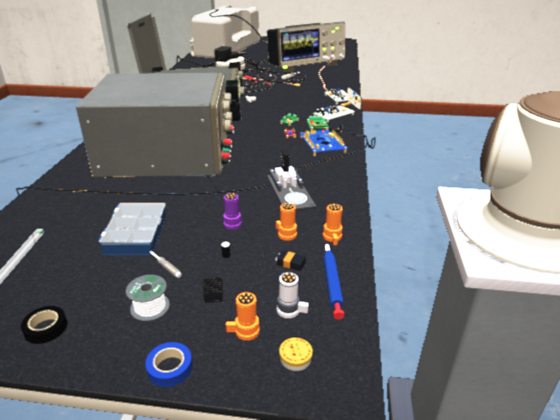

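The top view shows these connector-shaped objects:
- metal at (167,232)
- orange at (140,203), (273,216) and (278,263)
- purple at (285,157)

Only the bare-metal one at top (167,232), side (288,295), fits the description. The fixture is at top (357,210). I'll confirm with enlarged crops.

```bash
python3 - <<'E'
from h import *
t=cv2.imread('pics/top0.png'); s=cv2.imread('pics/side0.png')
f=lambda im,x,y,w,h,k:cv2.resize(im[y:y+h,x:x+w],None,fx=k,fy=k,interpolation=cv2.INTER_CUBIC)
a=np.hstack([f(t,145,210,50,50,6),f(t,305,172,100,75,4)])  # 300+400
b=np.hstack([f(s,260,260,60,60,5),f(s,255,145,80,60,5)])
im=np.zeros((600,700,3),np.uint8); im[:300]=a; im[300:,:]=b
cv2.imwrite('pics/crop.png',im)
for c in('side','top'):
    p,d=snap(c); C=cloud(c,d)
    for P0,R in(((452,288),45),((469,-40),30),((503,-125),40)):
        m=(np.hypot(C[...,0]-P0[0],C[...,1]-P0[1])<R)&(d>0)
        z=C[m]; 
        for lo,hi in((5,15),(15,22),(26,60),(60,75),(75,90)):
            q=z[(z[:,2]>lo)&(z[:,2]<hi)]
            if len(q)>3: print(c,P0,lo,hi,len(q),q.mean(0).round(1),q.min(0).round(),q.max(0).round())
    q=C[(abs(C[...,0]-480)<30)&(abs(C[...,1]-20)<15)]; print('bench',np.median(q[:,2]))
E
```

```text
side (452, 288) 5 15 154 [443.8 296.9   9.8] [420. 287.   5.] [467. 304.  15.]
side (452, 288) 15 22 114 [441.8 295.6  18.2] [420. 283.  15.] [467. 304.  22.]
side (452, 288) 26 60 298 [449.  296.9  43. ] [436. 286.  26.] [464. 302.  60.]
side (452, 288) 60 75 220 [450.  290.   65.7] [437. 274.  60.] [464. 301.  70.]
side (469, -40) 5 15 291 [467.9 -37.9  11.2] [439. -69.   6.] [499. -10.  15.]
side (503, -125) 5 15 110 [ 506.2 -105.6    9.1] [ 469. -136.    5.] [541. -86.  15.]
side (503, -125) 15 22 60 [ 506.1 -109.1   18.6] [ 469. -152.   15.] [539. -86.  22.]
side (503, -125) 26 60 252 [ 500.5 -112.4   38.9] [ 476. -151.   26.] [534. -85.  60.]
side (503, -125) 60 75 50 [ 501.  -118.5   67.8] [ 492. -136.   60.] [ 513. -112.   75.]
side (503, -125) 75 90 38 [ 501.5 -122.3   79.2] [ 493. -136.   75.] [ 510. -113.   82.]
bench 0.0790336049757343
top (452, 288) 5 15 63 [445.7 281.    8.3] [410. 246.   5.] [492. 330.  15.]
top (452, 288) 15 22 42 [434.5 284.1  19.3] [421. 271.  16.] [468. 292.  22.]
top (452, 288) 26 60 75 [446.9 277.5  39.4] [435. 270.  26.] [465. 295.  59.]
top (452, 288) 60 75 183 [450.7 286.1  67.7] [437. 273.  62.] [463. 299.  74.]
top (469, -40) 5 15 591 [468.3 -39.4  11.7] [439. -70.   5.] [498. -12.  15.]
top (469, -40) 15 22 114 [469.2 -41.7  15.9] [449. -65.  15.] [493. -15.  19.]
top (503, -125) 5 15 273 [ 497.2 -123.3   10. ] [ 464. -162.    5.] [541. -85.  15.]
top (503, -125) 15 22 88 [ 508.7 -139.5   19.2] [ 467. -164.   15.] [535. -86.  22.]
top (503, -125) 26 60 542 [ 498.6 -115.8   36.3] [ 467. -163.   26.] [539. -86.  60.]
top (503, -125) 60 75 21 [ 498.3 -119.1   67.3] [ 493. -135.   62.] [ 505. -114.   75.]
top (503, -125) 75 90 98 [ 503.  -125.4   80.8] [ 494. -138.   75.] [ 513. -114.   85.]
bench 1.6764134044915977
```

View pics/crop.png

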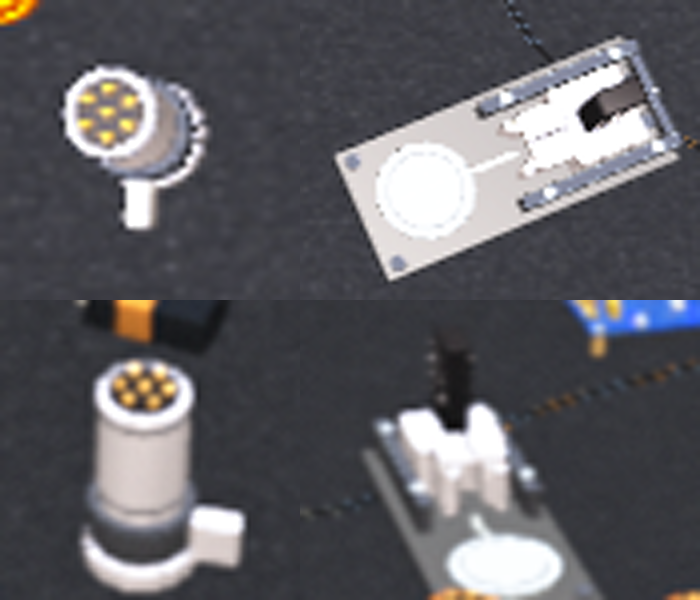

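The crop confirms the bare-metal body, with its lug pointing towards the robot. Next I'll turn the picked pixels into positions.

```bash
cat >> h.py <<'E'
def ray(c,u,v,z):
    m=camera_model(c);K=m['intrinsics'];T=m['T']
    r=T[:3,:3]@np.array([(u-K[0,2])/K[0,0],-(v-K[1,2])/K[1,1],-1]); o=T[:3,3]
    return o+r*(z-o[2])/r[2]
E
python3 - <<'E'
from h import *
A=lambda x,y,z:ray('top',145+x/6-.4,210+y/6-.4,z)
B=lambda x,y,z:ray('top',305+(x-300)/4-.4,172+y/4-.4,z)
S=lambda x,y,z:ray('side',260+x/5-.4,260+(y-300)/5-.4,z)
Q=lambda x,y,z:ray('side',255+(x-300)/5-.4,145+(y-300)/5-.4,z)
print('rim',A(110,113,66)[:2],S(144,390,66)[:2])
print('lug top end',A(139,226,18)[:2], 'side', S(243,515,18)[:2])
print('pad',B(425,190,12)[:2],Q(505,565,12)[:2])
c=[B(*p,8)[:2] for p in((337,155),(390,280),(680,155),(628,38))]
print(c); 
for a,b in((c[1],c[2]),(c[0],c[3])): print('edge',np.linalg.norm(b-a),np.degrees(np.arctan2(*(b-a)[::-1])))
print('near end mid',(c[0]+c[1])/2,'far',(c[2]+c[3])/2)
# pad by threshold both cams
for cam,box in(('top',(305,185,62,60)),('side',(270,180,60,36))):
    im=cv2.imread(f'pics/{cam}0.png',0); x,y,w_,h_=box; t=(im[y:y+h_,x:x+w_]>225).astype(np.uint8)
    t=cv2.morphologyEx(t,cv2.MORPH_OPEN,np.ones((5,5)))
    n,l,st,ce=cv2.connectedComponentsWithStats(t)
    for i in range(1,n): print(cam,st[i],ce[i]+[x,y],ray(cam,*(ce[i]+[x,y]),12)[:2])
E
```

```text
rim [451.43824316 286.45950291] [450.39710587 285.71689669]
lug top end [420.31491925 286.91746402] side [418.63364879 284.72549159]
pad [470.65911137 -43.24221691] [468.98628884 -42.52788278]
[array([ 4.89592325e+02, -4.37808460e-01]), array([426.6075672 , -24.73357073]), array([ 486.67077011, -172.47944554]), array([ 546.93406432, -149.60960821])]
edge 159.48803048588223 -67.8767586996772
edge 159.81333129287898 -68.97320694486555
near end mid [458.09994632 -12.58568959] far [ 516.80241722 -161.04452688]
top [55 13  7  8 48] [363.22916667 201.75      ] [504.68329431 -99.40987988]
top [ 19  23  25  24 478] [335.96861925 219.23640167] [470.38192837 -43.46769891]
top [59 22  3  7 21] [365. 210.] [ 487.94619139 -102.16260544]
side [ 16  13  20  11 191] [295.46596859 197.7539267 ] [469.21348966 -41.8352277 ]
```

Request:
play_rows(deltas=[[1,-5,-2.5,0,0.18],[1,-10,-5,0,0.36],[1,-15,-7.5,0,0.54],[1,-20,-10,2,0.72],[1,-25,-12.5,4,0.9],[1,-30,-15,6,1.08],[1,-35.04,-17.18,8,1.26],[1,-35.04,-17.18,10,1.44],[1,-35.04,-17.18,11,1.62],[1,-35.04,-17.18,12,1.8],[1,-35.04,-17.18,12,1.98],[1,-35.04,-17.18,12,2.16],[1,-35.04,-17.18,12,2.34],[1,-35.04,-17.18,12,2.52],[1,-35.04,-17.18,12,2.7],[1,-35.04,-17.18,12,2.817],[1,-35.04,-17.18,12,2.817],[1,-35.04,-17.18,12,2.817]], newtons=30)

```text
t: 3.15
tool_pos: [451.0, 286.2, 111.3]
tool_rot: [1.0, 0.019, -0.0, 0.0]
wrist_force: [0.3, -0.3, -0.6]
gripper_width: 85.5
grasp_force: 0.0
```

```bash
python3 - <<'E'
from h import *
from scipy.spatial.transform import Rotation as R
o=observe(); print(o['t'],o['tool_pos'],R.from_quat(o['tool_rot']).as_matrix().round(3),o['joints'].round(2))
E
```

```text
3.15 [450.99979766 286.22682038 111.30002915] [[ 0.999  0.038 -0.   ]
 [ 0.038 -0.999 -0.   ]
 [-0.     0.    -1.   ]] [ 0.42  0.14  1.7  -0.    1.3   1.95]
```

Request:
play_rows(deltas=[[1,0,0,3,0],[1,0,0,6,0],[1,0,0,8.1,0],[1,0,0,8.1,0],[0.6,0,0,8.1,0],[0.45,0,0,8.1,0],[0.38,0,0,8.1,0],[0.3,0,0,8.1,0],[0.2,0,0,8.1,0],[0.2,0,0,8.1,0],[0.2,0,0,8.1,0],[0.2,0,0,8.1,0],[0.2,0,0,8.1,0]], newtons=30)

```text
t: 4.78
tool_pos: [451.3, 286.3, 30.9]
tool_rot: [1.0, 0.017, 0.0, -0.0]
wrist_force: [-1.0, -0.4, 5.9]
gripper_width: 27.7
grasp_force: 29.2
```

```bash
python3 - <<'E'
from h import *
snap('top','t1.png');snap('side','s1.png')
for c in('top','side'): show(c,['connector_lug','connector'])
t=cv2.imread('pics/top0.png')
f=lambda n,x,y:cv2.resize(cv2.imread('pics/'+n)[y:y+60,x:x+60],None,fx=6,fy=6,interpolation=cv2.INTER_CUBIC)
cv2.imwrite('pics/c1.png',np.hstack([f('t1.png',140,205),f('s1.png',260,260)]))
E
```

```text
top connector_lug [500.5  59.6  13.9] [284. 205.] 0.66
top connector_lug [378.9 107.4  11.7] [261. 267.] 0.63
top connector_lug [606.5  37.8  13.7] [293. 153.] 0.54
top connector [591.1  58.5  -0.8] [283. 162.] 0.89
top connector [387.7  73.    5.5] [278. 262.] 0.67
top connector [475.8  82.9   5.6] [272. 218.] 0.6
side connector_lug [417.5 288.2  12.2] [309. 307.] 0.85
side connector_lug [536.7 339.    7.1] [227. 326.] 0.83
side connector_lug [382.1  99.7  10. ] [334. 240.] 0.75
side connector_lug [608.2  37.8   7.3] [225. 215.] 0.7
side connector [449.5 285.6  -3.5] [288. 311.] 0.91
side connector [502.9 336.5  -0.8] [249. 330.] 0.73
side connector [588.4  57.8   2.3] [232. 223.] 0.65
side connector [389.1  78.3  -4.1] [330. 239.] 0.6
```

View pics/c1.png

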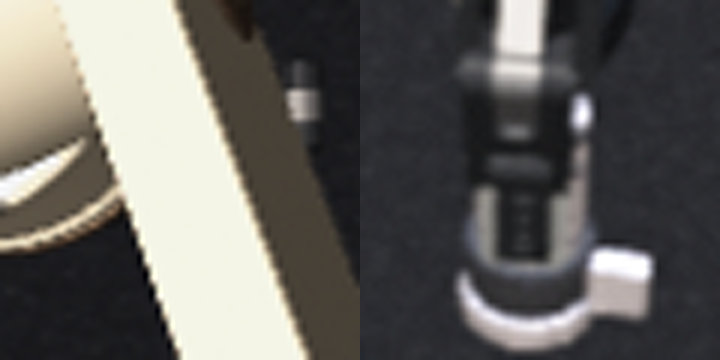

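Request:
play_rows(deltas=[[0.2,0,0,-3,0],[0.2,0,0,-6,0],[0.2,0,0,-9,-0.1],[0.2,0,2,-11,-0.2],[0.2,0,5,-11,-0.35],[0.2,0,9,-11,-0.5],[0.2,0.2,13,-11,-0.67],[0.2,0.3,17,-11,-0.84],[0.2,0.4,21,-11,-1.01],[0.2,0.5,25,-11,-1.18],[0.2,0.6,28.5,-11,-1.35],[0.2,0.65,31,-10,-1.52],[0.2,0.65,32.5,-9,-1.69],[0.2,0.65,32.96,-7,-1.85],[0.2,0.65,32.96,-6,-1.913],[0.2,0.65,32.96,-6,-1.913],[0.2,0.65,32.96,-6,-1.913]])

```text
t: 7.2
tool_pos: [469.2, -42.9, 90.8]
tool_rot: [0.563, 0.827, 0.0, 0.0]
wrist_force: [-0.4, -0.2, -0.5]
gripper_width: 27.2
grasp_force: 29.9
```

```bash
python3 - <<'E'
from h import *
snap('top','t2.png');snap('side','s2.png')
for c in('top','side'): show(c,['connector_lug','connector','connector_center','fixture_pad','keeper_grip'])
f=lambda n,x,y:cv2.resize(cv2.imread('pics/'+n)[y:y+90,x:x+90],None,fx=4.4,fy=4.4,interpolation=cv2.INTER_CUBIC)
cv2.imwrite('pics/c2.png',np.hstack([f('t2.png',310,165),f('s2.png',250,130)]))
E
```

```text
top connector_lug [543.6 342.4  10.8] [142. 186.] 0.9
top connector_lug [376.2 105.9   7.4] [261. 269.] 0.81
top connector_lug [496.6  61.9  14.7] [283. 207.] 0.79
top connector_lug [603.1  36.3  12.2] [294. 155.] 0.59
top connector [506.9 337.1   1.3] [145. 205.] 0.93
top connector [473.7  84.4   6.3] [272. 219.] 0.69
top connector [590.6  59.4   3.8] [283. 162.] 0.66
top connector [388.3  74.8   2.8] [277. 262.] 0.55
top connector_center [591.4  60.3  37.9] [283. 157.] 0.76
top connector_center [475.7  85.5  34.6] [271. 216.] 0.68
top connector_center [388.4  74.7  35.2] [277. 261.] 0.66
top connector_center [504.7 341.7  35.4] [138. 203.] 0.57
top fixture_pad [469.4 -42.8   7.3] [335. 220.] 0.46
side connector_lug [473.4 -75.1  68.3] [296. 168.] 0.94
side connector_lug [495.9  62.6   9.9] [277. 224.] 0.94
side connector_lug [608.5  36.8   9.8] [225. 213.] 0.91
side connector_lug [534.8 340.4  10.6] [228. 325.] 0.73
side connector [501.9 339.8  -0.6] [250. 332.] 0.97
side connector [589.5  58.4   3.3] [232. 222.] 0.87
side connector [392.   77.   -3.1] [329. 238.] 0.69
side connector [470.4 -44.8  59.9] [296. 178.] 0.65
side connector_center [504.6 338.3  31.1] [247. 316.] 0.95
side connector_center [386.3  72.9  31.9] [333. 222.] 0.78
side connector_center [469.1 -43.9  95.2] [297. 163.] 0.74
side connector_center [472.2  78.7  33.4] [288. 220.] 0.67
side fixture_pad [466.4 -41.5  12.2] [297. 198.] 0.83
side keeper_grip [ 506.6 -124.3   64.1] [283. 159.] 0.84
```

View pics/c2.png

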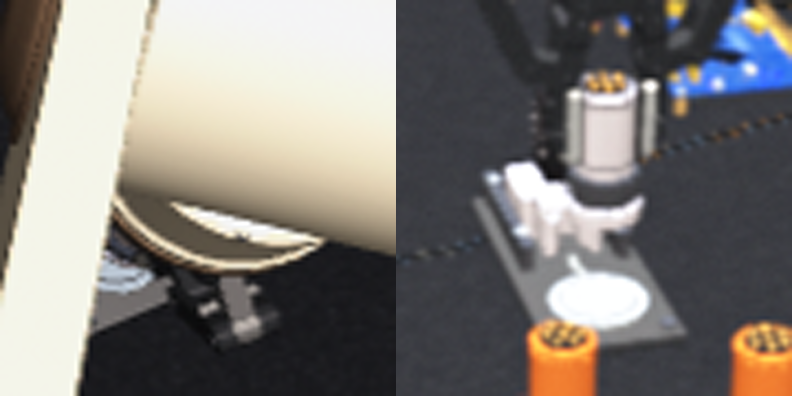

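The metal connector is held upright above the pad, around (605,130) in the right crop, with its lug side away from the camera towards the keeper. The keeper fork is at (560,215). I'll lower it close to the pad and compare.

Request:
play_rows(deltas=[[0.2,0,0.07,2,0],[0.2,0,0.07,3.5,0],[0.2,0,0.07,4.4,0],[0.2,0,0.07,4.4,0],[0.2,0,0.07,4.4,0]])

```text
t: 8.43
tool_pos: [469.9, -42.8, 46.7]
tool_rot: [0.562, 0.827, 0.0, 0.0]
wrist_force: [0.2, -0.5, -0.4]
gripper_width: 27.2
grasp_force: 29.9
```

```bash
python3 - <<'E'
from h import *
snap('side','s3.png'); p,d=snapshot('side')
show('side',['connector_lug','connector','connector_center','keeper_grip'])
print(observe()['tool_pos'])
im=cv2.imread('pics/s3.png')[150:215,250:340]
im=cv2.resize(im,None,fx=8,fy=8,interpolation=cv2.INTER_CUBIC)
def mark(P,col):
    u=(px('side',P)-[250,150]+.5)*8; return u
# predicted circles: flange foot r18 at foot z, pad r24 at 12 about (470,-43)
for C,r,z,col in(((470,-43),24,12,(0,0,255)),((470,-43),18,15.6,(0,255,0))):
    pts=np.array([mark((C[0]+r*np.cos(a),C[1]+r*np.sin(a),z),0) for a in np.linspace(0,6.283,60)],np.int32)
    cv2.polylines(im,[pts],True,col,1)
a=np.radians(-68.4)
cv2.polylines(im,[np.array([mark((470+r*np.cos(a),-43+r*np.sin(a),12),0) for r in(24,46)],np.int32)],False,(255,0,255),1)
cv2.imwrite('pics/c3.png',im)
E
```

```text
side connector_lug [378.6 103.1  11.2] [336. 240.] 0.95
side connector_lug [608.4  33.1  11.6] [225. 212.] 0.93
side connector_lug [476.4 -74.1  25.1] [294. 185.] 0.71
side connector_lug [496.2  62.3   8.7] [277. 225.] 0.66
side connector [469.8  81.2  -1.1] [289. 235.] 0.87
side connector [469.8 -42.6  13.9] [295. 197.] 0.72
side connector [386.   77.8  -1.6] [332. 238.] 0.67
side connector [503.9 334.9   0.6] [249. 329.] 0.58
side connector_center [385.7  72.7  32.8] [333. 222.] 0.96
side connector_center [504.7 338.7  30.8] [247. 316.] 0.9
side connector_center [469.2 -43.7  50.4] [296. 182.] 0.86
side connector_center [472.9  78.8  31.8] [288. 220.] 0.82
side keeper_grip [ 506.1 -120.9   64.5] [283. 159.] 0.46
[469.72976551 -42.75255205  46.57444706]
```

View pics/c3.png

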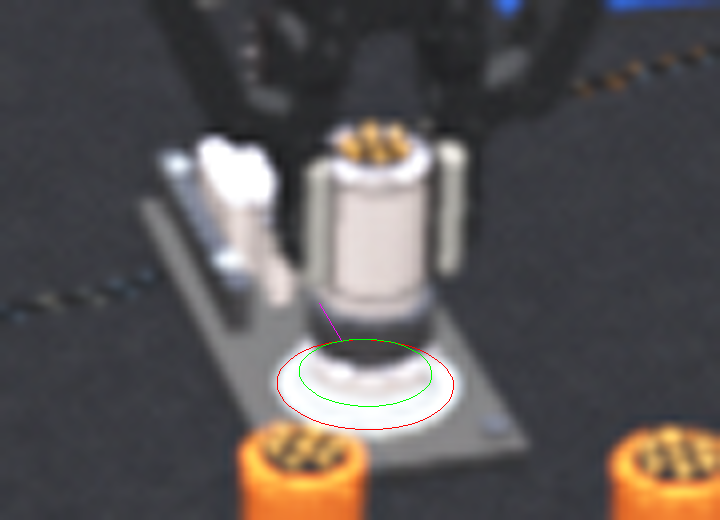

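The flange (304–437) sits centred over the pad (278–462), within about 1 mm. I'll lower it the rest of the way.

Request:
play_rows(deltas=[[0.2,0,0,0.2,0],[0.2,0,0,0.3,0],[0.2,0,0,0.38,0],[0.2,0,0,0.38,0]])

```text
t: 9.22
tool_pos: [469.6, -42.8, 42.9]
tool_rot: [0.562, 0.827, -0.0, 0.0]
wrist_force: [-3.1, -0.9, 7.4]
gripper_width: 26.9
grasp_force: 30.8
```

Request:
play_rows(deltas=[[0.4,0,0,0,0],[0.5,0,0,0,0],[0.7,0,0,0,0],[0.85,0,0,0,0],[0.85,0,0,0,0],[0.85,0,0,-2,0],[0.85,0,0,-5,0],[0.85,0,0,-9,0],[0.85,0,0,-13,0],[0.85,10,0,-13,0],[0.85,10,0,-13,0],[0.85,10,0,-13,0]])

```text
t: 10.72
tool_pos: [432.1, 52.0, 172.8]
tool_rot: [0.561, 0.828, 0.0, 0.0]
wrist_force: [1.6, -1.1, -1.0]
gripper_width: 72.7
grasp_force: 0.0
```

```bash
python3 - <<'E'
from h import *
snap('side','s4.png');snap('top','t4.png')
for c in('side','top'): show(c,['connector_lug','connector','fixture_pad','keeper_grip'])
print(observe()['tool_pos'])
def g(c,x,y,w_,h_,k):
    im=cv2.resize(cv2.imread(f'pics/{c[0]}4.png')[y:y+h_,x:x+w_],None,fx=k,fy=k,interpolation=cv2.INTER_CUBIC)
    mk=lambda P:((px(c,P)-[x,y]+.5)*k).astype(np.int32)
    a=np.radians(-68.4)
    cv2.polylines(im,[np.array([mk((470+r*np.cos(a),-43+r*np.sin(a),30)) for r in(18,31)])],False,(255,0,255),1)
    return im
cv2.imwrite('pics/c4.png',np.hstack([g('side',255,145,65,70,6),g('top',310,175,65,70,6)]))
E
```

```text
side connector_lug [474.4 -78.1  24.1] [295. 185.] 0.82
side connector_lug [499.7  59.2  10.5] [275. 223.] 0.77
side connector_lug [536.7 339.4  11.5] [227. 324.] 0.76
side connector_lug [611.   37.2  10.3] [224. 213.] 0.68
side connector [472.5  81.3   0.9] [288. 234.] 0.78
side connector [388.6  76.9  -2.6] [331. 238.] 0.73
side connector [469.5 -42.1  13.7] [295. 197.] 0.71
side connector [505.1 337.7   0.9] [248. 330.] 0.62
side fixture_pad [469.1 -43.   10.4] [296. 198.] 0.92
side keeper_grip [ 505.9 -121.2   66.1] [283. 158.] 0.88
top connector_lug [379.2 107.3   9.7] [261. 267.] 0.69
top connector_lug [541.9 337.5  10.1] [144. 187.] 0.67
top connector_lug [459.7 172.8   2.2] [227. 227.] 0.37
top connector [506.3 337.7   1.8] [145. 205.] 0.73
top connector [389.9  76.1   3.6] [276. 261.] 0.5
[432.92427896  49.91834896 172.39506174]
```

View pics/c4.png

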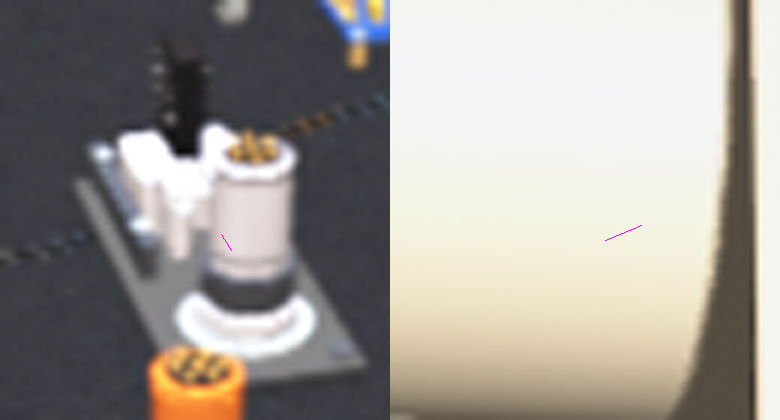

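Request:
play_rows(deltas=[[0.85,5,2,0,0],[0.85,10,4,0,0],[0.85,15,6,0,0],[0.85,19,7.5,0,0],[0.85,19,7.5,0,0],[0.85,19,7.5,0,0],[0.85,19,7.5,0,0]])

```text
t: 12.1
tool_pos: [432.8, 253.6, 172.5]
tool_rot: [0.563, 0.827, -0.0, 0.0]
wrist_force: [0.9, 0.3, -0.1]
gripper_width: 72.7
grasp_force: 0.0
```

```bash
python3 - <<'E'
from h import *
snap('top','t5.png'); c='top'
show(c,['connector_lug','connector','fixture_pad','keeper_grip'])
print(observe()['tool_pos'])
x,y,k=305,170,6
im=cv2.resize(cv2.imread('pics/t5.png')[y:y+75,x:x+100],None,fx=k,fy=k,interpolation=cv2.INTER_CUBIC)
mk=lambda P:((px(c,P)-[x,y]+.5)*k).astype(np.int32)
a=np.radians(-68.4); e=np.array([np.cos(a),np.sin(a)]); n=np.array([-e[1],e[0]])
for s in(-3.5,3.5): cv2.polylines(im,[np.array([mk((*(np.array([470,-43])+r*e+s*n),30)) for r in(18,31)])],False,(255,0,255),1)
cv2.imwrite('pics/c5.png',im)
p,d=snapshot('top');C=cloud('top',d)
m=(C[...,2]>76)&(C[...,2]<90)&(np.hypot(C[...,0]-503,C[...,1]+125)<30); q=C[m]; print('post',q.mean(0)); r=(q[:,:2]-[470,-43]); print((r@e).min(),(r@e).max(),(r@n).min(),(r@n).max(),(r@n).mean())
E
```

```text
top connector_lug [480.4 -77.9  20.9] [354. 213.] 0.79
top connector_lug [604.6  37.1  10. ] [294. 154.] 0.79
top connector_lug [377.1 108.8   8.3] [260. 268.] 0.76
top connector_lug [496.3  60.9  14.7] [283. 207.] 0.69
top connector [470.6 -44.4  14. ] [337. 219.] 0.73
top connector [587.8  62.8   0.8] [281. 164.] 0.7
top connector [472.6  81.7   4.6] [273. 220.] 0.62
top connector [387.4  74.    2.4] [278. 263.] 0.61
top fixture_pad [465.4 -43.9  10.3] [336. 222.] 0.85
top fixture_pad [577.2 269.1   3.8] [179. 170.] 0.36
top keeper_grip [ 501.2 -127.8   65.2] [384. 198.] 0.64
[432.74174907 254.10151752 172.60022185]
post [ 503.0063831  -125.56364014   81.05728826]
77.60183978765534 101.90241573866692 -6.714027663854129 7.509298803244058 0.2948557921555252
```

View pics/c5.png

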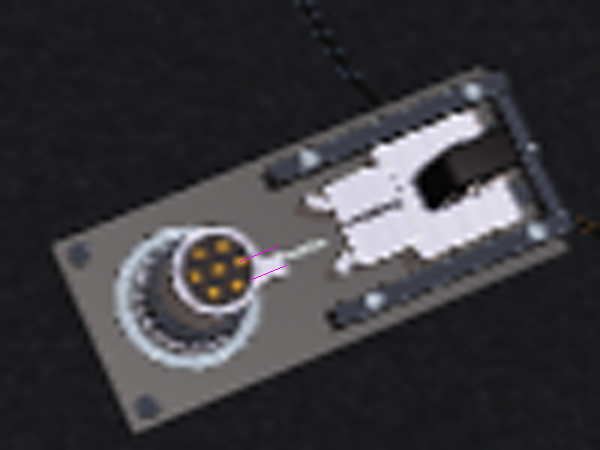

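```bash
python3 - <<'E'
from h import *
c='top'; p,d=snap(c)
C=cloud(c,d); g=p.min(2)
r=np.hypot(C[...,0]-470,C[...,1]+43); an=np.degrees(np.arctan2(C[...,1]+43,C[...,0]-470))
m=(r>21)&(r<34)&(C[...,2]>22)&(C[...,2]<38)&(abs(an+68)<40)
print(m.sum(),C[m].mean(0),an[m].mean()); 
x,y,k=325,190,14
im=cv2.resize(p[y:y+40,x:x+50,::-1],None,fx=k,fy=k,interpolation=cv2.INTER_CUBIC)
mk=lambda P:((px(c,P)-[x,y]+.5)*k).astype(np.int32)
for A,col in((-68.4,(255,0,255)),(-76,(0,255,0))):
  a=np.radians(A); e=np.array([np.cos(a),np.sin(a)]); n=np.array([-e[1],e[0]])
  cv2.polylines(im,[np.array([mk((*(np.array([470,-43])+r*e+s*n),30)) for r,s in((18,3.5),(31,3.5),(31,-3.5),(18,-3.5))])],False,col,1)
e=np.array([np.cos(np.radians(-68.4)),np.sin(np.radians(-68.4))])
cv2.polylines(im,[np.array([mk((*(np.array([470,-43])+r*e),12)) for r in(24,46)])],False,(0,0,255),1)
cv2.polylines(im,[np.array([mk((470+14*np.cos(t),-43+14*np.sin(t),78)) for t in np.linspace(0,6.28,50)])],False,(255,255,0),1)
cv2.imwrite('pics/c6.png',im)
E
```

```text
18 [477.05634656 -68.13157147  31.27625978] -74.33135692820593
```

View pics/c6.png

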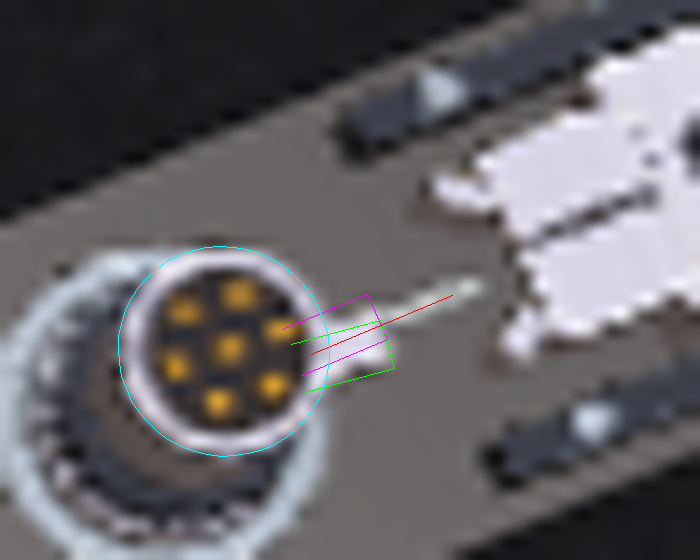

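The top crop shows the body centred. The lug at (358,350) is about 6–7° clockwise of the engraved line (395,315)–(470,288), so I'll regrip and turn it.

Request:
play_rows(deltas=[[0.85,-5,-1.3,0,0],[0.85,-10,-2.6,0,0],[0.85,-15,-3.8,0,0],[0.85,-20,-5.1,0,0],[0.85,-25,-6.4,0,0],[0.85,-28.99,-7.43,2,0],[0.85,-28.99,-7.43,4,0],[0.85,-28.99,-7.43,4,0],[0.85,-28.99,-7.43,4,0],[0.85,-28.99,-7.43,4,0]])

```text
t: 13.7
tool_pos: [470.6, -42.0, 133.4]
tool_rot: [0.562, 0.827, 0.0, 0.001]
wrist_force: [-0.2, 0.2, -0.2]
gripper_width: 72.3
grasp_force: 0.0
```

Request:
play_rows(deltas=[[0.85,-0.03,-0.05,2.5,0],[0.85,-0.03,-0.05,5,0],[0.85,-0.03,-0.05,7.5,0],[0.85,-0.03,-0.05,8.95,0],[0.85,-0.03,-0.05,8.95,0],[0.6,-0.03,-0.05,8.95,0],[0.45,-0.03,-0.05,8.95,0],[0.38,-0.03,-0.05,8.95,0],[0.3,-0.03,-0.05,8.95,0],[0.2,-0.03,-0.05,8.95,0],[0.2,-0.03,-0.05,8.95,0],[0.2,-0.03,-0.05,8.95,0]], newtons=25)

```text
t: 15.2
tool_pos: [470.1, -42.9, 43.4]
tool_rot: [0.562, 0.827, 0.0, 0.0]
wrist_force: [-1.5, -0.3, 6.1]
gripper_width: 27.4
grasp_force: 24.5
```

Request:
play_rows(deltas=[[0.2,0,0,-0.15,0],[0.2,0,0,-0.15,-0.06],[0.2,0,0,-0.15,-0.115],[0.2,0,0,-0.15,-0.115],[0.2,0,0,0,-0.115],[0.2,0,0,0,-0.115],[0.4,0,0,0,-0.115],[0.5,0,0,0,-0.115],[0.7,0,0,0,-0.115],[0.85,0,0,0,-0.115],[0.85,0,0,-2,-0.115],[0.85,0,0,-5,-0.115],[0.85,0,0,-9,-0.115],[0.85,0,0,-13,-0.115],[0.85,5,2,-13,0],[0.85,10,4,-13,0],[0.85,15,6,-13,0],[0.85,20,7,-13,0],[0.85,25,7.4,-13,0],[0.85,28,7.4,-13,0]])

```text
t: 17.7
tool_pos: [434.7, 246.8, 172.9]
tool_rot: [0.561, 0.827, -0.0, -0.0]
wrist_force: [0.0, -0.2, 0.6]
gripper_width: 72.8
grasp_force: 0.0
```

```bash
python3 - <<'E'
from h import *
c='top'; p,d=snap(c)
C=cloud(c,d); print(observe()['tool_pos'])
r=np.hypot(C[...,0]-470,C[...,1]+43); an=np.degrees(np.arctan2(C[...,1]+43,C[...,0]-470))
m=(r>21)&(r<34)&(C[...,2]>22)&(C[...,2]<38)&(abs(an+68)<40)
print(m.sum(),C[m].mean(0),an[m].mean()); 
x,y,k=325,190,14
im=cv2.resize(p[y:y+40,x:x+50,::-1],None,fx=k,fy=k,interpolation=cv2.INTER_CUBIC)
mk=lambda P:((px(c,P)-[x,y]+.5)*k).astype(np.int32)
for A,col in((-68.4,(255,0,255)),):
  a=np.radians(A); e=np.array([np.cos(a),np.sin(a)]); n=np.array([-e[1],e[0]])
  cv2.polylines(im,[np.array([mk((*(np.array([470,-43])+r*e+s*n),30)) for r,s in((18,3.5),(31,3.5),(31,-3.5),(18,-3.5))])],False,col,1)
cv2.imwrite('pics/c7.png',im)
show('top',['connector_lug','keeper_grip'])
E
```

```text
[433.7371818  248.65884005 172.93081682]
15 [480.3598881  -67.26277289  30.54782987] -66.9850672378855
top connector_lug [483.2 -74.4  22.5] [352. 212.] 0.78
top connector_lug [496.9  64.1  14. ] [282. 207.] 0.72
top connector_lug [378.9 107.8   8.4] [260. 267.] 0.58
top connector_lug [603.2  38.1  14.4] [293. 155.] 0.57
top keeper_grip [ 503.5 -126.5   65.7] [383. 197.] 0.62
```

View pics/c7.png

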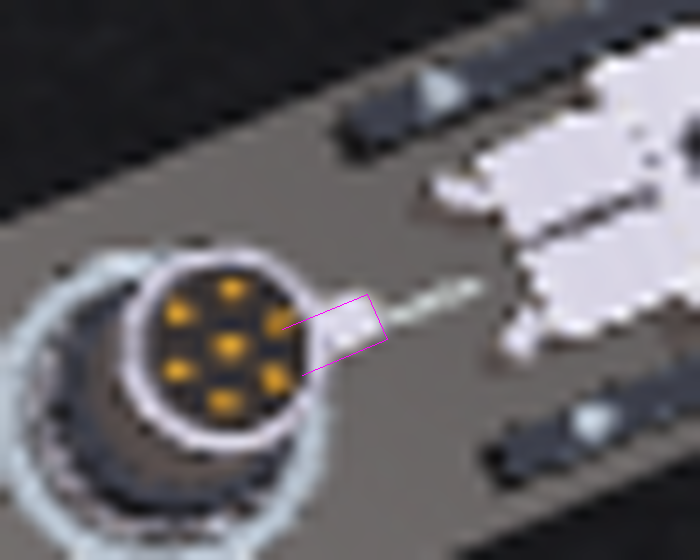

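Numbers and crop agree. The lug at (350,320) lies along the engraved line and points at the fork. Next is the keeper post.

Request:
play_rows(deltas=[[0.85,-5,-1,0,0],[0.85,-10,-2,0,0],[0.85,-15,-3,0,0],[0.85,-20,-4,0,0],[0.85,-25,-5,0,0],[0.85,-30,-6,0,0],[0.85,-35,-7,0,0],[0.85,-37.2,-7.24,0,0],[0.85,-37.2,-7.24,2,0],[0.85,-37.2,-7.24,2,0],[0.85,-37.2,-7.24,2,0],[0.85,-37.2,-7.24,2,0],[0.85,-37.2,-7.24,2,0]])

```text
t: 19.48
tool_pos: [505.4, -127.6, 153.5]
tool_rot: [0.562, 0.827, 0.0, 0.0]
wrist_force: [0.9, 0.4, -0.1]
gripper_width: 72.6
grasp_force: 0.0
```

```bash
python3 - <<'E'
from h import *
o=observe();print(o['tool_pos'],o['tool_rot'],o['joints'].round(2))
E
```

```text
[ 505.39659438 -127.58711472  153.52093008] [5.61885535e-01 8.27214911e-01 1.18602386e-05 3.69831317e-04] [-0.4   0.08  1.68 -0.    1.39 -0.77]
```

Request:
play_rows(deltas=[[0.85,0.2,-0.15,3,0],[0.85,0.2,-0.15,6,0],[0.85,0.2,-0.15,9,0],[0.85,0.2,-0.15,10.7,0],[0.85,0.2,-0.15,10.7,0],[0.5,0.2,-0.15,10.7,0],[0.3,0.2,-0.15,10.7,0],[0.2,0.2,-0.15,10.7,0],[0.1,0.2,-0.15,10.7,0],[0.05,0.2,-0.15,10.7,0],[0.05,0.2,-0.15,10.7,0],[0.05,0.2,-0.15,10.7,0],[0.05,0.2,-0.15,10.7,0]], newtons=25)

```text
t: 21.1
tool_pos: [503.5, -126.5, 46.5]
tool_rot: [0.562, 0.827, 0.0, 0.0]
wrist_force: [0.9, 2.2, 7.3]
gripper_width: 13.5
grasp_force: 27.8
```

Request:
play_rows(deltas=[[0.05,0.3,0,0,0],[0.05,0.7,0,0,0],[0.05,1.1,0,0,0],[0.05,1.5,0,0,0],[0.05,1.8,0,0,0],[0.05,2.1,0,0,0],[0.05,2.1,0,0,0]])

```text
t: 21.98
tool_pos: [495.7, -106.9, 46.6]
tool_rot: [0.562, 0.827, 0.0, 0.0]
wrist_force: [-0.4, 1.1, 7.4]
gripper_width: 13.7
grasp_force: 27.8
```

```bash
python3 - <<'E'
from h import *
snapshot('side'); show('side',['connector','connector_center','keeper_grip'])
E
```

```text
side connector [588.6  58.2   3.7] [232. 222.] 0.9
side connector [385.6  76.6  -2.7] [332. 238.] 0.78
side connector [475.3  84.2  -2. ] [286. 236.] 0.68
side connector [503.3 338.3   0.7] [249. 331.] 0.63
side connector_center [473.2  75.7  33.6] [288. 219.] 0.93
side connector_center [590.2  59.   30.2] [231. 211.] 0.88
side connector_center [502.1 334.7  30.6] [250. 315.] 0.77
side connector_center [387.   71.2  30.5] [333. 222.] 0.71
side keeper_grip [ 495.4 -103.9   62. ] [287. 164.] 0.85
side keeper_grip [472.  -46.7  46.4] [295. 183.] 0.63
```

Request:
play_rows(deltas=[[0.05,0.2,0,0,0],[0.05,0.4,0,0,0],[0.05,0.55,0,0,0],[0.05,0.65,0,0,0],[0.05,0.7,0,0,0],[0.05,0.7,0,0,0]])

```text
t: 22.92
tool_pos: [493.1, -100.7, 46.6]
tool_rot: [0.562, 0.827, -0.0, 0.001]
wrist_force: [0.8, -0.7, 6.3]
gripper_width: 13.8
grasp_force: 27.7
```

Request:
play_rows(deltas=[[0.05,0.05,0,0,0],[0.05,0.1,0,0,0],[0.05,0.15,0,0,0],[0.05,0.15,0,0,0]])

```text
t: 23.42
tool_pos: [493.0, -100.4, 46.7]
tool_rot: [0.562, 0.827, -0.001, 0.002]
wrist_force: [2.9, -11.6, 2.2]
gripper_width: 13.6
grasp_force: 27.0
```

Request:
play_rows(deltas=[[0.05,0,0,0,0],[0.3,0,0,0,0],[0.6,0,0,0,0],[0.7,0,0,0,0],[0.7,0,0,0,0],[0.7,0,0,-3,0],[0.7,0,0,-7,0],[0.7,0,0,-11,0],[0.7,0,0,-14,0],[0.7,6,2.4,-14,0],[0.7,12,4.8,-14,0],[0.7,18,7,-14,0],[0.7,24,9,-14,0],[0.7,30,11,-14,0],[0.7,33,12,-14,0],[0.7,33,12,-14,0],[0.7,33,12,-14,0]])

```text
t: 25.55
tool_pos: [482.3, 251.7, 185.8]
tool_rot: [0.562, 0.827, -0.0, 0.0]
wrist_force: [0.5, -0.3, -0.3]
gripper_width: 59.9
grasp_force: 0.0
```

```bash
python3 - <<'E'
from h import *
for c in('side','top'):
    p,d=snap(c,c+'8.png'); C=cloud(c,d); show(c,['connector','connector_center','keeper_grip','fixture_pad','capacitor','battery','heat_sink'])
    e=np.array([np.cos(np.radians(-68.4)),np.sin(np.radians(-68.4))]);n=np.array([-e[1],e[0]])
    r=C[...,:2]-[470,-43]; s=r@e;l=r@n
    for nm,m in(('rim',(abs(C[...,2]-80)<6)&(np.hypot(s,l)<22)),('post',(C[...,2]>76)&(C[...,2]<90)&(abs(s-70)<40)&(abs(l)<15)),('hood',(C[...,2]>34)&(C[...,2]<42)&(abs(s-30)<15)&(abs(l)<22))):
        if m.sum(): print(c,nm,m.sum(),s[m].min(),s[m].max(),s[m].mean(),l[m].min(),l[m].max(),l[m].mean())
print(observe()['tool_pos'],observe()['t'])
E
```

```text
side connector [474.3  81.7   0.7] [287. 234.] 0.92
side connector [506.1 335.4   0.8] [247. 329.] 0.91
side connector [387.9  77.5  -0.4] [331. 237.] 0.87
side connector [587.   58.6   4.1] [233. 222.] 0.64
side connector_center [473.3  77.6  32.3] [288. 220.] 0.87
side connector_center [382.4  71.2  34.1] [335. 221.] 0.86
side connector_center [499.8 337.   28.6] [251. 317.] 0.67
side connector_center [588.8  57.5  28.5] [232. 212.] 0.65
side fixture_pad [467.  -42.2  11.9] [296. 198.] 0.79
side capacitor [466.4 -41.7  11. ] [297. 198.] 0.67
side capacitor [578.7 163.2   0.7] [226. 255.] 0.59
side battery [457.4 175.2   1.4] [291. 265.] 0.78
side heat_sink [573.1 266.4   5.2] [215. 292.] 0.7
side rim 2 -6.393908638724328 -5.2501819152426625 -5.822045276983495 -13.94251849019338 -13.485298563285802 -13.71390852673959
side post 28 49.55276364755057 74.70384488843177 58.61661417959802 -3.291611364026534 6.203989128714626 2.2999904682534913
side hood 32 16.266149809698362 44.59033861343229 30.918900332178616 2.489419143154411 13.938213902158381 9.644786992421736
top connector [389.4  7
[... 455 characters left out ...]
. 204.] 0.81
top fixture_pad [466.7 -42.   11.4] [335. 221.] 0.59
top fixture_pad [471.4 -42.9  46.1] [338. 216.] 0.15
top capacitor [581.6 161.7  -0.8] [233. 168.] 0.62
top capacitor [ 493.7 -102.8   66.4] [371. 203.] 0.28
top battery [458.8 173.9   3.7] [227. 227.] 0.69
top rim 182 -14.342204730761972 13.177448780238477 -1.2747580512195933 -13.559512453528464 13.548688604647651 -0.26198496703104496
top post 94 49.21423283627976 73.81216681139746 60.78575078603273 -6.911665728851731 7.363501883302166 0.4098377359916259
top hood 149 18.824472287207485 44.693169510609934 32.53539281202267 -18.71624637237425 19.463989884793516 -0.39257079857013144
[482.33367213 251.98873133 185.98903632] 26.35
```

```bash
python3 -c "
from cell import *
print(job_done())"
```

```text
the job is handed in; nothing more can be done
None
```

The connector is standing upright, centred on the pad to within about 1 mm, with its lug along the engraved line, and the keeper is pushed to its stop with the fork over the lug. I handed the job in at about 26 s; the final check used top-camera depth only, because the arm blocked the side view.

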